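# Push the loose base out of a small baking tin and lay it on the board

### The job

Take the little loose-bottomed baking tin apart for washing up: pick the tin up with its base inside and lower it over the push-out stand whose post fits through the hole in the tin's bottom, until the ring stands on the stand's foot and the post has pushed the base up out of it. Then lift the base off the post from above and lay it flat on the chopping board, leaving the ring standing on the stand.

Things in the scene. Friction and masses are not known exactly. Their poses are not given: they have to be found in the camera images.
- tin_mid (a point): Ring of the small round steel baking tin: outer diameter 66 mm, inner 60, height 30, open above; grip it across its outside. At its foot a 3 mm thick ledge runs inward, leaving a round hole of 47 mm; the loose base rests on it. The point is on the axis, 15 mm above the underside (half-way up); z is up along the axis. About 0.12 kg; starts upright on the worktop (z = 0).
- base_mid (a point): Loose base of the tin: a flat metal disc, diameter 56 mm, 6 mm thick, 0.05 kg, two fine circles on its upper face. The point is the centre of the disc (3 mm above its underside); z is its axis. It starts inside the ring, loose on the ledge with 2 mm of play all round.
- stand: Right push-out stand, wood, fixed: round foot 76 mm wide, 10 mm high; upright post of 28 mm diameter, its flat top 66 mm above the worktop. Origin: centre of the underside; z up. With the ring on the foot, its rim is 40 mm and the underside of the base 66 mm up. A second stand of the same height, with a post 56 mm thick, does not fit the tin: leave it. Which stands on which side varies.
- chopping_board: Wooden chopping board, 230 mm (its x) by 320 mm (its y), 22 mm thick, lying empty on the worktop, fixed. Origin: centre of its underside; z up, so its upper face is at z = 22 mm. Mind the wall cupboards: to the right of the board they hang over the back of the worktop, beyond about x = 0.57 m and less than 0.6 m above it.
Mind the look-alikes: they are no part of the job. What is meant by the part that bears base_mid is not blue or orange, and is the larger of those in its own colour.

How it is judged:
By the outcome, as a careful person would: the job done as asked, in the order asked, and still so for the second after the job is handed in, with the robot touching nothing.
It also fails if it takes over 59 s, if anything falls off the work surface, if the arm or the gripper's body presses on something with over 40 N, if the wrist force passes 120 N, or if a joint passes its speed limit or range.

### The arm

A 7-joint arm with a two-finger parallel gripper is mounted at the origin on a cart in front of the work surface, level with it; the furniture and walls round the work are solid. World frame = base frame: x ahead of the robot, y to its left, z up, the work surface at z = 0. Lengths are in mm, angles in degrees, forces in N, time in s.
With the tool pointing down it reaches from about 425 to 950 mm from the base axis. Payload 16.7 kg.
Tool frame: the origin (TCP) lies midway between the tips of the shut fingers; the grasp point (between the pads) lies 19 mm behind it; x points along the fingers, y is the direction in which the jaws open and shut, and the axes are right-handed (so a half turn about x gives the same grasp; the last joint's range is limited). The gripper opens to 94 mm and grips with 3 to 60 N. Pads are 16 mm wide; open, the fingers measure 119 mm over their backs; the gripper's body (75 mm by 177 mm) begins 78 mm behind the grasp point.
Start: joints at [57.955, 24.414, 4.234, 92.017, -1.954, 63.644, -3.845], TCP at [268.903, -619.084, 205.467] pointing down, gripper open.
Joint ranges: [-163.25, 163.25], [-28.42, 122.38], [-70.27, 78.77], [12.13, 141.07], [-58.53, 238.53], [9.26, 117.41], [-156.51, 156.51]. Speed limits (degrees/s): [108.29, 108.29, 136.94, 136.94, 172.46, 172.46, 172.46].

### API

Orientations are given as a 3x3 rotation matrix whose columns are the frame's x, y, z axes.
In Python, from station import get_state, get_image, calibration, hand_in gives the robot as it stands.
- The arm moves only by the tool arm_command, never from a script. Its argument "moves" is a list of rows, each an object with "grip": the finger opening in m, from 0 to 0.094; "delta_pos": the shift along the tool's x, y, z in m, a list of three; "angular": the turn, a rotation vector about the tool's x, y, z in degrees, a list of three. In form: [{"grip": grip, "delta_pos": [dx, dy, dz], "angular": [wx, wy, wz]}, ...]. A call has 1 to 12 rows; each row is the pose to reach, as a shift and turn from the pose commanded when the call began, along the tool's axes at that moment; what a row does not reach only later rows make up. A row lasts 1/8 s, in which the tool goes at most 62.5 mm and 10.7 degrees, less where a joint would pass 70% of its speed; a pose out of reach is approached as far as the arm can. A call with a gripper value outside its range is refused whole. The fingers move at their own pace and stop on an object; "squeeze" is the grip in N (left out, the last holds). Time passes only in rows, so rows that repeat a pose let the fingers close. It gives the time, the measured TCP pose, the force and the opening at its end, in the units of the state.
- get_state(): the state, without advancing time (a new reading comes with each control period).
- get_image(name): name is "scene" or "top"; returns (picture, depth): 420x560x3 uint8, red, green, blue; 420x560 float32, mm along the optical axis (not along the pixel's ray), 0 where there is no reading.
- calibration(name): a dict with "K" (3x3 intrinsics, pixels), "pose" (4x4, takes a point from camera to world coordinates). Camera axes: x right, y down, z forward; pixel columns grow to the right and rows downward; lengths in mm; the calibration is good to about 2 mm. A picture is of the moment at which its call begins. calibration takes no time and is no camera call.
- hand_in(): hands the job in, once; it reports no verdict.
The state is a dict: "time": time; "joint_pos": joint angles; "joint_vel": joint speeds; "effort": joint torques, N m; "eef_pos": TCP position; "ee_rot": TCP orientation; "wrist_force": force on the tool from outside, world axes, zero at the start; "moment": the same for the moment, N m; "gripper_width": finger opening in mm.
Only numpy, scipy, OpenCV 4.12 (cv2) and the standard library are available. Lean on these libraries where they do the work, as an engineer would, in place of code of your own. Each camera call takes 0.05 s, during which the arm holds its last target.

## Working session

There is one attempt and no reset: what is moved stays moved. The work goes in short steps, Python scripts to look and compute and a tool call to move; the robot and the scene stay as the last step left them, time stands still between calls to the robot, and variables do not carry over. Pictures are saved under pics/ and viewed, and the job is handed in when it is done.

Besides the shell and the picture viewer there is one more tool, called after "Emit:" as name(argument=value, ...) on one line, values as JSON. arm_command: Moves the arm, as the interface text tells. Its arguments: {"type":"object","properties":{"moves":{"type":"array","items":{"type":"object","properties":{"grip":{"type":"number"},"delta_pos":{"type":"array","items":{"type":"number"}},"angular":{"type":"array","items":{"type":"number"}}}}},"squeeze":{"type":"number"}},"required":["moves"]}

```bash
mkdir -p pics; ls; python3 - <<'E'
from station import *
import cv2,numpy as np
s=get_state();print(s['time'],s['eef_pos'],s['ee_rot'],s['gripper_width'])
for n in ['scene','top']:
    p,d=get_image(n);cv2.imwrite(f'pics/{n}0.png',p[:,:,::-1]);np.savez(f'{n}0.npz',p=p,d=d);c=calibration(n);print(n,np.round(c['K'],1),np.round(c['pose'],3))
E
```

```text
pics
0.0 [ 268.72676107 -618.74548049  204.80038868] [[-5.76547511e-04  3.98386668e-01 -9.17217385e-01]
 [ 1.08091921e-03 -9.17216753e-01 -3.98387073e-01]
 [-9.99999250e-01 -1.22112697e-03  9.81952319e-05]] 93.6523950953648
scene [[544.6   0.  277.8]
 [  0.  544.6 211.8]
 [  0.    0.    1. ]] [[-6.590000e-01 -5.510000e-01  5.120000e-01 -4.687680e+02]
 [-7.520000e-01  5.010000e-01 -4.290000e-01  7.057040e+02]
 [-2.000000e-02 -6.680000e-01 -7.440000e-01  1.342887e+03]
 [ 0.000000e+00  0.000000e+00  0.000000e+00  1.000000e+00]]
top [[411.4   0.  285. ]
 [  0.  411.4 205.7]
 [  0.    0.    1. ]] [[ 2.900000e-02 -9.790000e-01  2.010000e-01  2.190040e+02]
 [-1.000000e+00 -2.900000e-02  2.000000e-03 -6.641500e+01]
 [ 4.000000e-03 -2.010000e-01 -9.800000e-01  1.038941e+03]
 [ 0.000000e+00  0.000000e+00  0.000000e+00  1.000000e+00]]
```

View pics/scene0.png

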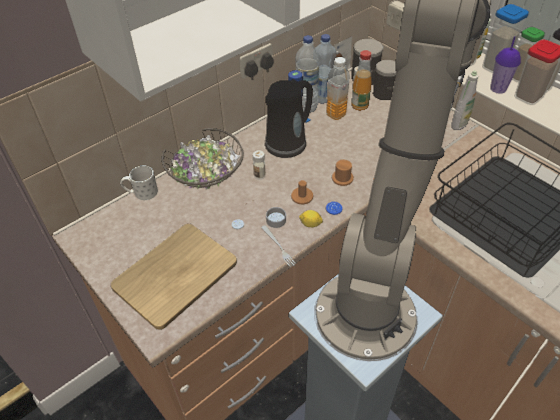

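View pics/top0.png

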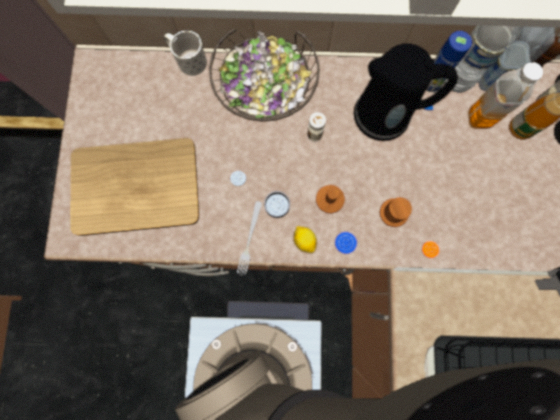

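```bash
cat > h.py <<'E'
from station import *
import cv2,numpy as np
def ray(n,u,v,z):
    c=calibration(n);K=c['K'];T=c['pose'];r=T[:3,:3]@np.linalg.inv(K)@np.array([u,v,1.]);o=T[:3,3]
    return o+r*(z-o[2])/r[2]
def cloud(n,d):
    c=calibration(n);K=c['K'];T=c['pose'];v,u=np.mgrid[0:420,0:560]
    P=np.stack([(u-K[0,2])/K[0,0]*d,(v-K[1,2])/K[1,1]*d,d],-1)
    return P@T[:3,:3].T+T[:3,3]
def proj(n,X):
    c=calibration(n);T=np.linalg.inv(c['pose']);p=c['K']@(T[:3,:3]@np.array(X,float)+T[:3,3]);return p[:2]/p[2]
E
python3 - <<'E'
from h import *
t=np.load('top0.npz');s=np.load('scene0.npz')
a=cv2.resize(t['p'][150:265,220:450],None,fx=3.4,fy=3.4,interpolation=cv2.INTER_CUBIC)[:391]
b=cv2.resize(s['p'][150:240,220:370],None,fx=4,fy=4,interpolation=cv2.INTER_CUBIC)
cv2.imwrite('pics/a.png',a[:,:,::-1]);cv2.imwrite('pics/b.png',b[:,:,::-1])
X=cloud('top',t['d'])
for u,v in [(238,178),(277,205),(331,196),(397,208),(346,243),(250,130),(150,180),(100,200)]:print(u,v,X[v,u].round(1))
for u,v in [(74,150),(193,139),(198,226),(73,234)]:print('board',ray('top',u,v,22).round(0))
X=cloud('scene',s['d'])
for u,v in [(238,224),(276,217),(302,185),(343,167)]:print(u,v,X[v,u].round(1))
E
```

```text
238 178 [500.9  60.3   4.8]
277 205 [431.1 -43.6   9.8]
331 196 [ 446.2 -175.3   63.9]
397 208 [ 421.8 -336.    61. ]
346 243 [ 339.4 -220.4    5.9]
250 130 [637.   35.9  -2.5]
150 180 [484.8 283.1  19.7]
100 200 [428.8 404.7  19.6]
board [558. 487.  22.]
board [598. 181.  22.]
board [369. 152.  22.]
board [340. 460.  22.]
238 224 [496.5  66.5   7.8]
276 217 [438.5 -46.    4.7]
302 185 [ 446.6 -168.7   63.8]
343 167 [ 411.8 -325.3   69.4]
```

View pics/a.png

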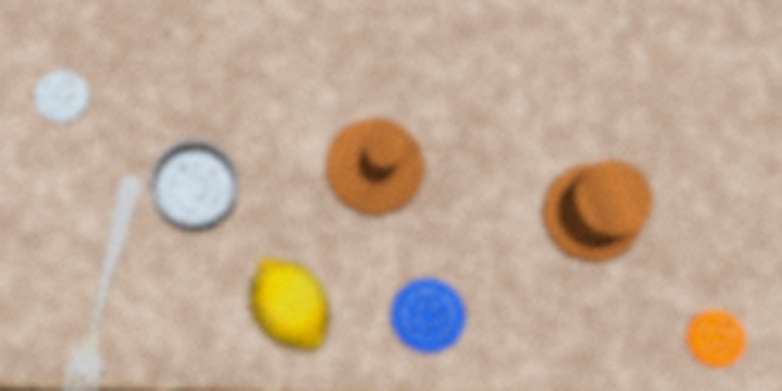

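View pics/b.png

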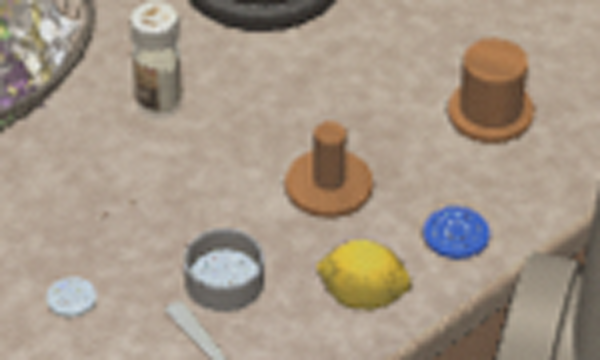

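```bash
cat >> h.py <<'E'
from scipy.optimize import least_squares
def cyl(n,c,parts):
    pts=[]
    for r,z0,z1 in parts:
        for z in (z0,z1):
            for a in np.linspace(0,2*np.pi,72,endpoint=False):pts.append(proj(n,[c[0]+r*np.cos(a),c[1]+r*np.sin(a),z]))
    return cv2.convexHull(np.array(pts,np.float32))[:,0]
def ext(P):
    dirs=[(np.cos(a),np.sin(a)) for a in np.linspace(0,2*np.pi,24,endpoint=False)]
    return np.array([max(P@np.array(d)) for d in dirs])
def fitc(n,mask_pts,parts,c0):
    e=ext(mask_pts)
    def f(x):return ext(cyl(n,x[:2],parts))+x[2]-e
    r=least_squares(f,[*c0,0],diff_step=1e-3,x_scale=[10,10,1],loss='soft_l1');return r.x.round(2),np.abs(r.fun).mean().round(2)
def maskpts(p,box,fn,k=4):
    u0,v0,u1,v1=box
    a=cv2.resize(p[v0:v1,u0:u1],None,fx=k,fy=k,interpolation=cv2.INTER_CUBIC)
    m=fn(a).astype(np.uint8)*255
    m=cv2.morphologyEx(m,cv2.MORPH_OPEN,np.ones((5,5)))
    cs,_=cv2.findContours(m,cv2.RETR_EXTERNAL,cv2.CHAIN_APPROX_NONE);c=max(cs,key=cv2.contourArea)[:,0].astype(float)
    return (c+.5)/k-.5+np.array([u0,v0]),m
def sat(a):return cv2.cvtColor(a,cv2.COLOR_RGB2HSV)
E
python3 - <<'E'
from h import *
t=np.load('top0.npz')['p'];s=np.load('scene0.npz')['p']
brown=lambda a:sat(a)[...,1]>130
# tin: low saturation/blueish (b>=r-8)
tin=lambda a:(a[...,2].astype(int)-a[...,0])>-12
for n,p,bs,bt in [('top',t,(312,180,348,216),(262,189,293,222)),('scene',s,(288,178,316,206),(263,205,290,231))]:
    m,i=maskpts(p,bs,brown);cv2.imwrite(f'pics/m_{n}_s.png',i);print(n,'stand',fitc(n,m,[(38,0,10),(14,10,66)],(446,-172)))
    m,i=maskpts(p,bt,tin);cv2.imwrite(f'pics/m_{n}_t.png',i);print(n,'tin',fitc(n,m,[(33,0,30)],(435,-44)))
E
python3 -c "
import cv2,numpy as np
f=[cv2.copyMakeBorder(x,0,160-x.shape[0],0,160-x.shape[1],cv2.BORDER_CONSTANT,value=128) for x in [cv2.imread(f'pics/m_{n}.png') for n in ['top_s','top_t','scene_s','scene_t']]]
cv2.imwrite('pics/m.png',np.hstack(f))"
```

```text
Traceback (most recent call last):
  File "h.py", line 25, in fitc
    r=least_squares(f,[*c0,0],diff_step=1e-3,x_scale=[10,10,1],loss='soft_l1');return r.x.round(2),np.abs(r.fun).mean().round(2)
  File "h.py", line 24, in f
    def f(x):return ext(cyl(n,x[:2],parts))+x[2]-e
                        ~~~^^^^^^^^^^^^^^^
  File "h.py", line 17, in cyl
    for a in np.linspace(0,2*np.pi,72,endpoint=False):pts.append(proj(n,[c[0]+r*np.cos(a),c[1]+r*np.sin(a),z]))
                                                                 ~~~~^^^^^^^^^^^^^^^^^^^^^^^^^^^^^^^^^^^^^^^^^
  File "h.py", line 11, in proj
    c=calibration(n);T=np.linalg.inv(c['pose']);p=c['K']@(T[:3,:3]@np.array(X,float)+T[:3,3]);return p[:2]/p[2]
ValueError: time passes only in moves, steps and waits
[ WARN:0@0.026] global loadsave.cpp:275 findDecoder imread_('pics/m_top_t.png'): can't open/read file: check file path/integrity
[ WARN:0@0.026] global loadsave.cpp:275 findDecoder imread_('pics/m_scene_s.png'): can't open/read file: check file path/integrity
[ WARN:0@0.026] global loadsave.cpp:275 findDecoder imread_('pics/m_scene_t.png'): can't open/read file: check file path/integrity
Traceback (most recent call last):
AttributeError: 'NoneType' object has no attribute 'shape'
```

Too many calibration calls; cache it.

```bash
sed -i 's/^import cv2,numpy as np/import cv2,numpy as np,functools\ncalibration=functools.lru_cache(None)(calibration)/' h.py
cat > fit.py <<'E'
from h import *
t=np.load('top0.npz')['p'];s=np.load('scene0.npz')['p']
brown=lambda a:sat(a)[...,1]>130
# tin: low saturation/blueish (b>=r-8)
tin=lambda a:(a[...,2].astype(int)-a[...,0])>-12
for n,p,bs,bt in [('top',t,(312,180,348,216),(262,189,293,222)),('scene',s,(288,178,316,206),(263,205,290,231))]:
    m,i=maskpts(p,bs,brown);cv2.imwrite(f'pics/m_{n}_s.png',i);print(n,'stand',fitc(n,m,[(38,0,10),(14,10,66)],(446,-172)))
    m,i=maskpts(p,bt,tin);cv2.imwrite(f'pics/m_{n}_t.png',i);print(n,'tin',fitc(n,m,[(33,0,30)],(435,-44)))
E
python3 fit.py
python3 -c "
import cv2,numpy as np
f=[cv2.copyMakeBorder(x,0,160-x.shape[0],0,160-x.shape[1],cv2.BORDER_CONSTANT,value=128) for x in [cv2.imread(f'pics/m_{n}.png') for n in ['top_s','top_t','scene_s','scene_t']]]
cv2.imwrite('pics/m.png',np.hstack(f))"
```

```text
top stand (array([ 452.9 , -178.8 ,   -0.99]), np.float64(0.1))
top tin (array([432.06, -42.86,  -0.82]), np.float64(0.16))
scene stand (array([ 446.52, -168.82,   -2.44]), np.float64(1.38))
scene tin (array([432.78, -40.  ,  -0.5 ]), np.float64(0.11))
```

View pics/m.png

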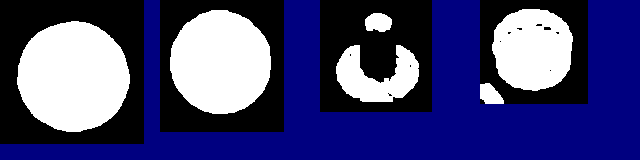

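```bash
python3 - <<'E'
import re
x=open('fit.py').read().replace('(288,178,316,206)','(286,174,318,210)').replace("lambda a:sat(a)[...,1]>130","lambda a:sat(a)[...,1]>110")
open('fit.py','w').write(x)
E
python3 fit.py
python3 - <<'E'
from h import *
s=np.load('scene0.npz')['p'];k=8
a=cv2.resize(s[174:210,286:318],None,fx=k,fy=k,interpolation=cv2.INTER_CUBIC)
for c,col in [((449.5,-172),(0,255,0)),((453,-178.8),(0,0,255))]:
    pass
outs=[]
for c in [(446.5,-169),(450,-174),(453,-179)]:
    b=a.copy()
    for r,z in [(38,10),(14,66),(38,0)]:
        P=np.array([proj('scene',[c[0]+r*np.cos(t),c[1]+r*np.sin(t),z]) for t in np.linspace(0,6.283,60)])
        cv2.polylines(b,[np.round((P-[286,174]+.5)*k).astype(int)],True,(0,255,0),1)
    outs.append(b)
cv2.imwrite('pics/ov.png',np.hstack(outs)[:,:,::-1]);cv2.imwrite('pics/ms.png',cv2.imread('pics/m_scene_s.png'))
E
```

```text
top stand (array([ 452.99, -178.87,   -0.63]), np.float64(0.12))
top tin (array([432.06, -42.86,  -0.82]), np.float64(0.16))
scene stand (array([ 453.64, -175.45,   -0.83]), np.float64(0.1))
scene tin (array([432.78, -40.  ,  -0.5 ]), np.float64(0.11))
```

View pics/ov.png

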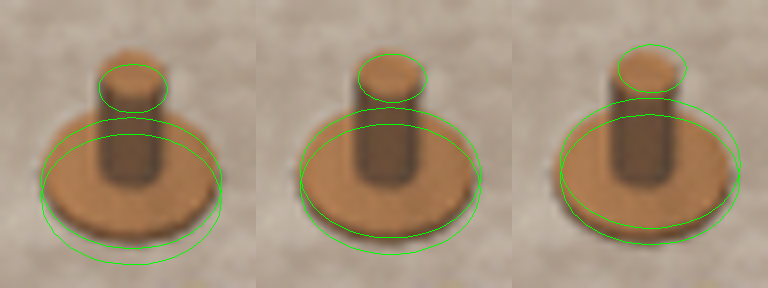

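Candidates for the base: pale disc inside the ring (top 277,205), smaller pale disc (238,178), blue (346,243), orange (430,250). The pale one in the ring is neither blue nor orange, and it is the larger of the two pale discs, so it fits. The enlarged crop confirms this. The thin-post stand is the left one (330,198) and the thick-post one (397,208) stays put. A fork lies left of the tin, so I'll turn the jaws away from it.

```bash
cat >> h.py <<'E'
from scipy.spatial.transform import Rotation as Ro
def plan(tgt,yaw,cmd=None,R=None):
    """tgt TCP world mm, yaw = angle of tool y in world; from measured pose"""
    s=get_state();p=np.array(s['eef_pos']) if cmd is None else np.array(cmd);R=np.array(s['ee_rot'])
    y=np.array([np.cos(np.radians(yaw)),np.sin(np.radians(yaw)),0]);x=np.array([0,0,-1.]);G=np.stack([x,y,np.cross(x,y)],1)
    print('t',s['time'],'pos',p.round(1),'delta_m',(R.T@(np.array(tgt)-p)/1000).round(4),'ang',Ro.from_matrix(R.T@G).as_rotvec(degrees=True).round(2))
E
python3 -c "
from h import *
plan([432.4,-41.4,180],-24)"
```

```text
t 0.1 pos [ 268.7 -618.7  204.9] delta_m [ 0.0254 -0.4643 -0.3801] ang [-4.252e+01 -2.000e-02  7.000e-02]
```

Emit:
arm_command(moves=[{"grip": 0.09, "delta_pos": [0.025, -0.464, -0.38], "angular": [-42.5, 0, 0]}, {"grip": 0.09, "delta_pos": [0.025, -0.464, -0.38], "angular": [-42.5, 0, 0]}, {"grip": 0.09, "delta_pos": [0.025, -0.464, -0.38], "angular": [-42.5, 0, 0]}, {"grip": 0.09, "delta_pos": [0.025, -0.464, -0.38], "angular": [-42.5, 0, 0]}, {"grip": 0.09, "delta_pos": [0.025, -0.464, -0.38], "angular": [-42.5, 0, 0]}, {"grip": 0.09, "delta_pos": [0.025, -0.464, -0.38], "angular": [-42.5, 0, 0]}, {"grip": 0.09, "delta_pos": [0.025, -0.464, -0.38], "angular": [-42.5, 0, 0]}, {"grip": 0.09, "delta_pos": [0.025, -0.464, -0.38], "angular": [-42.5, 0, 0]}, {"grip": 0.09, "delta_pos": [0.025, -0.464, -0.38], "angular": [-42.5, 0, 0]}, {"grip": 0.09, "delta_pos": [0.025, -0.464, -0.38], "angular": [-42.5, 0, 0]}, {"grip": 0.09, "delta_pos": [0.025, -0.464, -0.38], "angular": [-42.5, 0, 0]}, {"grip": 0.09, "delta_pos": [0.025, -0.464, -0.38], "angular": [-42.5, 0, 0]}])

```text
time: 1.6
eef_pos: [432.2, -42.8, 180.3]
ee_rot: [[-0.001, 0.913, -0.407], [-0.0, -0.407, -0.913], [-1.0, -0.0, 0.0]]
wrist_force: [0.2, -0.2, -0.1]
gripper_width: 90.3
```

```bash
python3 -c "
from h import *
plan([432.4,-41.4,60],-24)
print(get_state()['wrist_force'])"
```

```text
t 1.6 pos [432.2 -42.8 180.3] delta_m [ 0.1203 -0.0004 -0.0014] ang [-0.05  0.02  0.03]
[ 0.18631609 -0.23180612 -0.0565849 ]
```

Emit:
arm_command(moves=[{"grip": 0.09, "delta_pos": [0.06, 0, -0.001], "angular": [0, 0, 0]}, {"grip": 0.09, "delta_pos": [0.12, 0, -0.001], "angular": [0, 0, 0]}, {"grip": 0.09, "delta_pos": [0.12, 0, -0.001], "angular": [0, 0, 0]}])

```text
time: 1.98
eef_pos: [429.9, -42.1, 57.7]
ee_rot: [[-0.008, 0.913, -0.408], [0.001, -0.408, -0.913], [-1.0, -0.007, 0.002]]
wrist_force: [-0.1, 0.3, 0.9]
gripper_width: 90.2
```

```bash
cat > look.py <<'E'
import sys
from h import *
n,tag,u0,v0,u1,v1,k=sys.argv[1],sys.argv[2],*map(int,sys.argv[3:8])
p,d=get_image(n);np.savez(tag+'.npz',p=p,d=d)
cv2.imwrite(f'pics/{tag}.png',cv2.resize(p[v0:v1,u0:u1],None,fx=k,fy=k,interpolation=cv2.INTER_CUBIC)[:,:,::-1])
E
python3 look.py scene s1 200 130 340 250 5; python3 look.py top t1 200 130 350 270 4
```

```text
(no output)
```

View pics/s1.png

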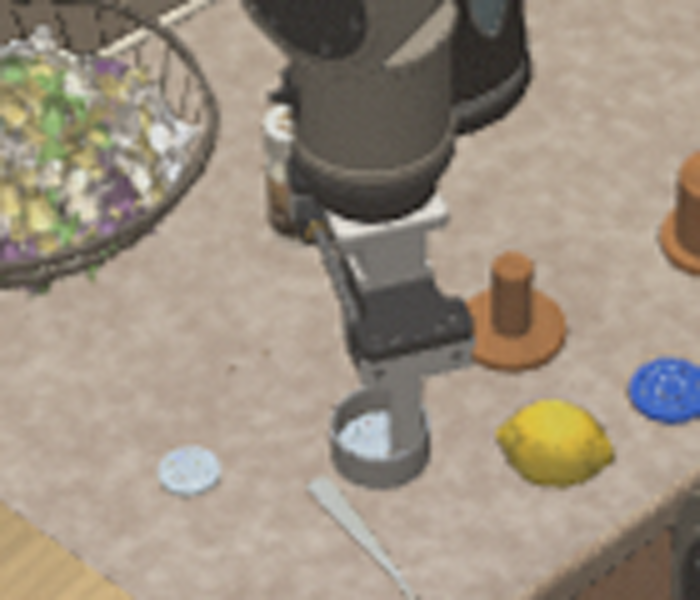

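View pics/t1.png

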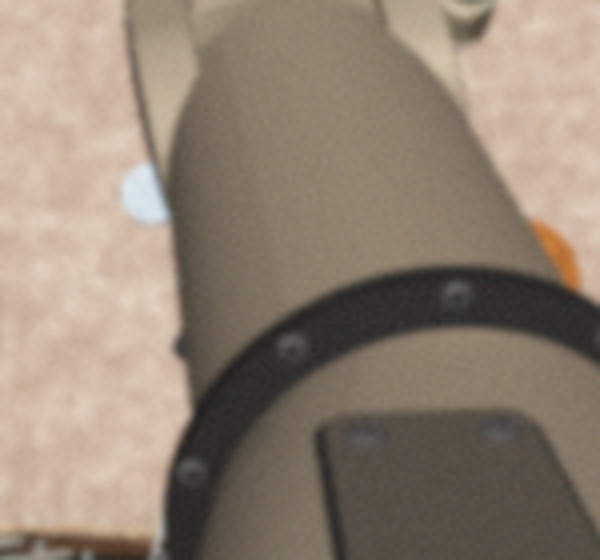

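```bash
python3 -c "
from h import *
plan([432.4,-41.4,6],-24)
print(get_state()['wrist_force'])"
```

```text
t 2.075 pos [433.3 -41.9  61.6] delta_m [ 0.0556 -0.001  -0.0001] ang [-0.09  0.01  0.02]
[ 0.38755671 -0.00754292  1.22006965]
```

Emit:
arm_command(moves=[{"grip": 0.09, "delta_pos": [0.02, 0, 0], "angular": [0, 0, 0]}, {"grip": 0.09, "delta_pos": [0.035, 0, 0], "angular": [0, 0, 0]}, {"grip": 0.09, "delta_pos": [0.048, 0, 0], "angular": [0, 0, 0]}, {"grip": 0.09, "delta_pos": [0.054, 0, 0], "angular": [0, 0, 0]}, {"grip": 0.09, "delta_pos": [0.054, 0, 0], "angular": [0, 0, 0]}])

```text
time: 2.7
eef_pos: [432.9, -41.1, 6.4]
ee_rot: [[-0.001, 0.913, -0.407], [0.0, -0.407, -0.913], [-1.0, -0.001, 0.0]]
wrist_force: [0.4, 0.4, 0.5]
gripper_width: 90.1
```

```bash
python3 look.py scene s2 230 150 330 240 6;python3 -c "
from h import *
plan([432.4,-41.4,6],-24)
print(get_state()['wrist_force'])"
```

```text
t 2.75 pos [433.1 -41.1   6.6] delta_m [ 0.0006 -0.0005  0.0005] ang [-0.02 -0.    0.01]
[ 0.08271511 -0.41995734 -0.39616826]
```

View pics/s2.png

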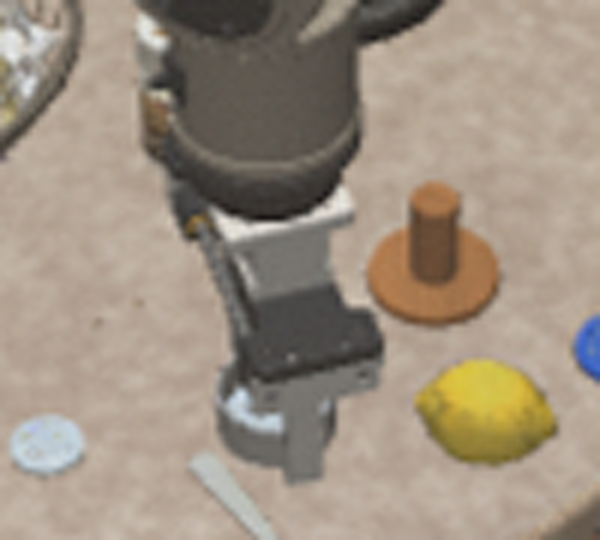

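```bash
python3 -c "
from h import *
c=np.array([433,-41.1]);y=np.array([.913,-.407]);zz=np.array([-.407,-.913])
for d in (45,60):
  for w in (-8,0,8):
    print(d,w,((proj('scene',[*(c-y*d+zz*w),6.5])-[230,150])*6).round(0))
print(((proj('scene',[432.4,-41.4,0])-[230,150])*6).round(0))
"
```

```text
45 -8 [286. 474.]
45 0 [301. 470.]
45 8 [315. 467.]
60 -8 [295. 494.]
60 0 [309. 491.]
60 8 [323. 487.]
[277. 418.]
```

Emit:
arm_command(moves=[{"grip": 0.06, "delta_pos": [0, 0, 0], "angular": [0, 0, 0]}, {"grip": 0.06, "delta_pos": [0, 0, 0], "angular": [0, 0, 0]}, {"grip": 0.06, "delta_pos": [0, 0, 0], "angular": [0, 0, 0]}, {"grip": 0.06, "delta_pos": [0, 0, 0], "angular": [0, 0, 0]}, {"grip": 0.06, "delta_pos": [0, 0, 0], "angular": [0, 0, 0]}], squeeze=20)

```text
time: 3.38
eef_pos: [433.2, -41.2, 6.7]
ee_rot: [[0.0, 0.913, -0.407], [-0.0, -0.407, -0.913], [-1.0, 0.0, -0.0]]
wrist_force: [-0.6, 0.6, 7.0]
gripper_width: 64.8
```

Emit:
arm_command(moves=[{"grip": 0.06, "delta_pos": [-0.02, 0, 0], "angular": [0, 0, 0]}, {"grip": 0.06, "delta_pos": [-0.06, 0, 0], "angular": [0, 0, 0]}, {"grip": 0.06, "delta_pos": [-0.1, 0, 0], "angular": [0, 0, 0]}, {"grip": 0.06, "delta_pos": [-0.1, 0, 0], "angular": [0, 0, 0]}, {"grip": 0.06, "delta_pos": [-0.1, 0, 0], "angular": [0, 0, 0]}])

```text
time: 4.0
eef_pos: [432.6, -41.4, 105.9]
ee_rot: [[-0.0, 0.913, -0.407], [-0.0, -0.407, -0.913], [-1.0, -0.0, 0.0]]
wrist_force: [-1.0, 0.1, -2.4]
gripper_width: 64.5
```

```bash
python3 look.py scene s3 220 130 340 230 6;python3 -c "
from h import *
plan([453.9,-177,107],-24)
print(get_state()['wrist_force'],get_state()['gripper_width'])"
```

```text
t 4.05 pos [432.3 -41.3 105.5] delta_m [-0.0015  0.075   0.1151] ang [-0.03  0.03  0.08]
[-0.54050456  0.43059995 -1.51977369] 65.07757751353462
```

View pics/s3.png

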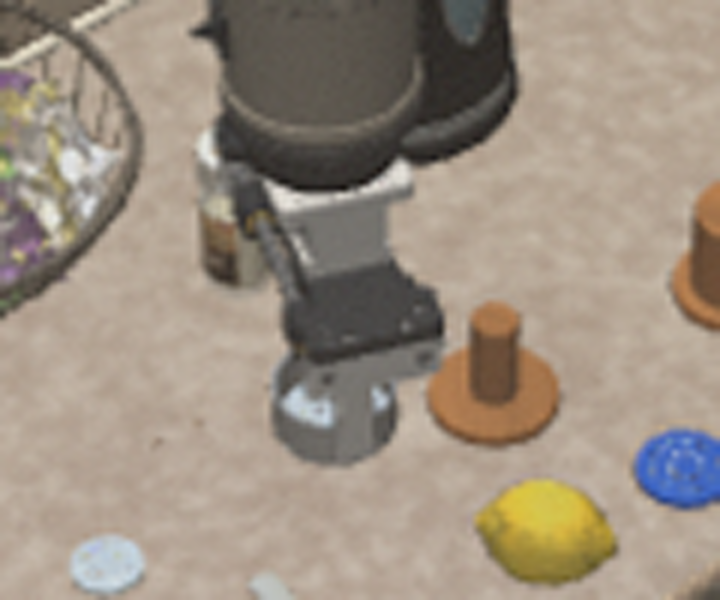

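```bash
python3 - <<'E'
from h import *
p=np.load('s3.npz')['p'];k=6
a=cv2.resize(p[130:230,220:340],None,fx=k,fy=k,interpolation=cv2.INTER_CUBIC)
for c in [(432.3,-41.3)]:
    for r,z in [(33,99),(33,129)]:
        P=np.array([proj('scene',[c[0]+r*np.cos(t),c[1]+r*np.sin(t),z]) for t in np.linspace(0,6.283,60)])
        cv2.polylines(a,[np.round((P-[220,130]+.5)*k).astype(int)],True,(0,255,0),1)
cv2.imwrite('pics/ov3.png',cv2.resize(a[300:500,200:450],None,fx=2,fy=2)[:,:,::-1])
E
```

```text
(no output)
```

View pics/ov3.png

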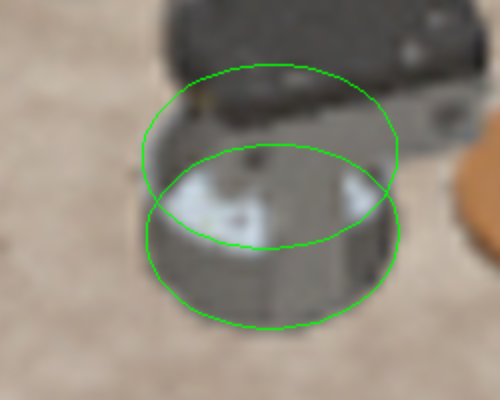

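Emit:
arm_command(moves=[{"grip": 0.06, "delta_pos": [-0.002, 0.025, 0.038], "angular": [0, 0, 0]}, {"grip": 0.06, "delta_pos": [-0.002, 0.05, 0.077], "angular": [0, 0, 0]}, {"grip": 0.06, "delta_pos": [-0.002, 0.066, 0.101], "angular": [0, 0, 0]}, {"grip": 0.06, "delta_pos": [-0.002, 0.075, 0.115], "angular": [0, 0, 0]}, {"grip": 0.06, "delta_pos": [-0.002, 0.075, 0.115], "angular": [0, 0, 0]}, {"grip": 0.06, "delta_pos": [-0.002, 0.075, 0.115], "angular": [0, 0, 0]}])

```text
time: 4.8
eef_pos: [454.5, -175.5, 108.1]
ee_rot: [[-0.001, 0.914, -0.406], [0.001, -0.406, -0.914], [-1.0, -0.001, -0.0]]
wrist_force: [-0.4, 0.0, -0.8]
gripper_width: 64.8
```

```bash
python3 look.py scene s4 270 120 350 220 6;python3 -c "
from h import *
plan([453.5,-177,107],-24)
print(get_state()['wrist_force'],get_state()['gripper_width'])"
```

```text
t 4.85 pos [ 454.6 -175.5  108.3] delta_m [ 0.0013 -0.0004  0.0018] ang [ 0.07 -0.01  0.03]
[-0.14777021 -0.77775098 -0.60023731] 64.91576162447714
```

View pics/s4.png

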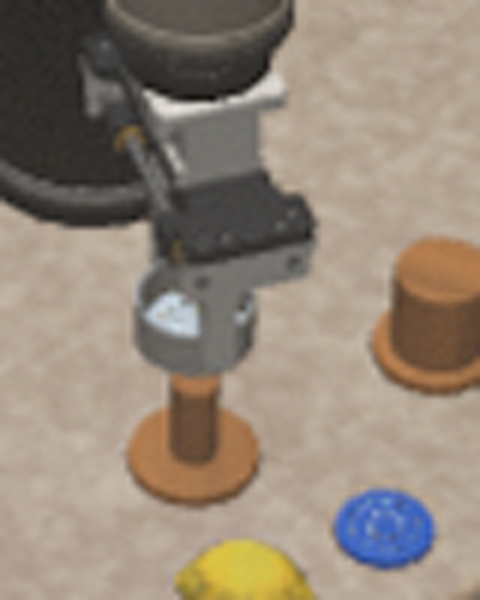

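Emit:
arm_command(moves=[{"grip": 0.06, "delta_pos": [0.015, 0, 0.0015], "angular": [0, 0, 0]}, {"grip": 0.06, "delta_pos": [0.025, 0, 0.0015], "angular": [0, 0, 0]}, {"grip": 0.06, "delta_pos": [0.032, 0, 0.0015], "angular": [0, 0, 0]}, {"grip": 0.06, "delta_pos": [0.039, 0, 0.0015], "angular": [0, 0, 0]}, {"grip": 0.06, "delta_pos": [0.046, 0, 0.0015], "angular": [0, 0, 0]}, {"grip": 0.06, "delta_pos": [0.053, 0, 0.0015], "angular": [0, 0, 0]}, {"grip": 0.06, "delta_pos": [0.06, 0, 0.0015], "angular": [0, 0, 0]}, {"grip": 0.06, "delta_pos": [0.06, 0, 0.0015], "angular": [0, 0, 0]}])

```text
time: 5.85
eef_pos: [453.8, -178.0, 48.0]
ee_rot: [[-0.001, 0.913, -0.407], [0.0, -0.407, -0.913], [-1.0, -0.001, -0.0]]
wrist_force: [-0.3, -0.2, -1.6]
gripper_width: 65.0
```

```bash
python3 look.py scene s5 270 130 350 220 6;python3 -c "
from h import *
plan([453.5,-177,17.5],-24)
print(get_state()['wrist_force'],get_state()['gripper_width'])"
```

```text
t 5.9 pos [ 454.  -178.1   48.3] delta_m [ 0.0308 -0.0009 -0.0008] ang [-0.02 -0.    0.02]
[-0.0904129 -0.0931193 -1.7260773] 65.03034711886072
```

View pics/s5.png

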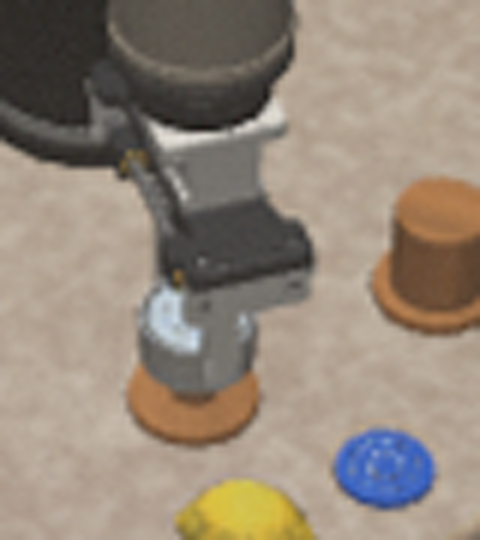

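Emit:
arm_command(moves=[{"grip": 0.06, "delta_pos": [0.006, 0, -0.001], "angular": [0, 0, 0]}, {"grip": 0.06, "delta_pos": [0.012, 0, -0.001], "angular": [0, 0, 0]}, {"grip": 0.06, "delta_pos": [0.018, 0, -0.001], "angular": [0, 0, 0]}, {"grip": 0.06, "delta_pos": [0.024, 0, -0.001], "angular": [0, 0, 0]}, {"grip": 0.06, "delta_pos": [0.028, 0, -0.001], "angular": [0, 0, 0]}, {"grip": 0.06, "delta_pos": [0.03, 0, -0.001], "angular": [0, 0, 0]}, {"grip": 0.06, "delta_pos": [0.0305, 0, -0.001], "angular": [0, 0, 0]}, {"grip": 0.06, "delta_pos": [0.0305, 0, -0.001], "angular": [0, 0, 0]}])

```text
time: 6.9
eef_pos: [454.6, -177.2, 18.1]
ee_rot: [[0.0, 0.913, -0.407], [0.0, -0.407, -0.913], [-1.0, 0.0, -0.0]]
wrist_force: [0.3, -0.1, -2.3]
gripper_width: 64.8
```

```bash
python3 look.py scene s6 270 130 350 220 6;python3 -c "
from h import *
plan([453.5,-177,16.5],-24)
print(get_state()['wrist_force'],get_state()['gripper_width'])"
```

```text
t 6.95 pos [ 454.6 -177.3   18.1] delta_m [ 0.0016 -0.0011  0.0002] ang [-0.03 -0.   -0.01]
[-0.9980963   0.19446211 -1.52751183] 64.97410388995131
```

View pics/s6.png

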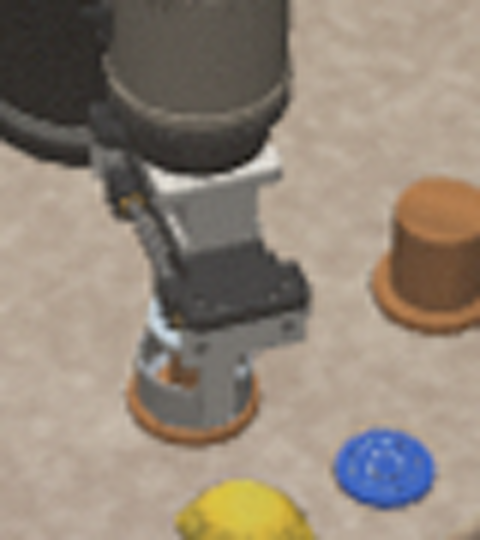

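Base is up on the post, ring about centred over the foot. I'll lower until it touches.

Emit:
arm_command(moves=[{"grip": 0.06, "delta_pos": [0.001, -0.001, 0], "angular": [0, 0, 0]}, {"grip": 0.06, "delta_pos": [0.0015, -0.001, 0], "angular": [0, 0, 0]}, {"grip": 0.06, "delta_pos": [0.002, -0.001, 0], "angular": [0, 0, 0]}, {"grip": 0.06, "delta_pos": [0.002, -0.001, 0], "angular": [0, 0, 0]}])

```text
time: 7.45
eef_pos: [453.5, -176.8, 16.6]
ee_rot: [[-0.0, 0.913, -0.407], [-0.0, -0.407, -0.913], [-1.0, -0.0, 0.0]]
wrist_force: [-5.8, 2.0, 17.4]
gripper_width: 65.1
```

Emit:
arm_command(moves=[{"grip": 0.085, "delta_pos": [-0.0005, 0, 0], "angular": [0, 0, 0]}, {"grip": 0.085, "delta_pos": [-0.0005, 0, 0], "angular": [0, 0, 0]}, {"grip": 0.085, "delta_pos": [-0.0005, 0, 0], "angular": [0, 0, 0]}, {"grip": 0.085, "delta_pos": [-0.0005, 0, 0], "angular": [0, 0, 0]}])

```text
time: 7.95
eef_pos: [453.6, -176.8, 16.4]
ee_rot: [[-0.0, 0.913, -0.407], [0.0, -0.407, -0.913], [-1.0, -0.0, -0.0]]
wrist_force: [-0.4, 0.1, -0.3]
gripper_width: 85.7
```

```bash
python3 look.py scene s7 270 130 350 220 6;python3 -c "
from h import *
plan([453.5,-177,65.5],-24)
print(get_state()['wrist_force'],get_state()['gripper_width'])"
```

```text
t 8.0 pos [ 453.6 -176.8   16.4] delta_m [-0.0491  0.      0.0002] ang [-0.02 -0.    0.01]
[0.09110694 0.13193829 0.42847343] 85.12234777301852
```

View pics/s7.png

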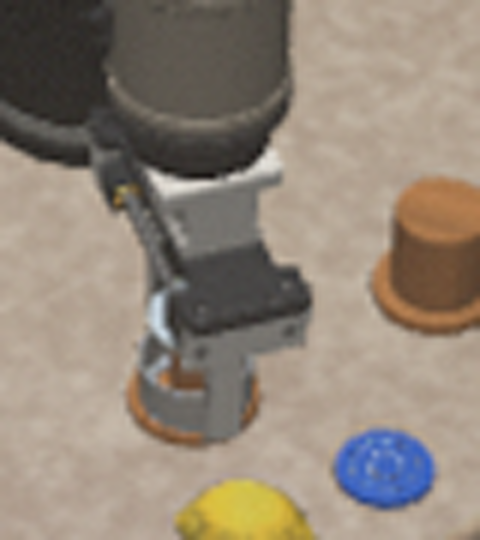

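Emit:
arm_command(moves=[{"grip": 0.085, "delta_pos": [-0.015, 0, 0], "angular": [0, 0, 0]}, {"grip": 0.085, "delta_pos": [-0.03, 0, 0], "angular": [0, 0, 0]}, {"grip": 0.085, "delta_pos": [-0.042, 0, 0], "angular": [0, 0, 0]}, {"grip": 0.085, "delta_pos": [-0.049, 0, 0], "angular": [0, 0, 0]}, {"grip": 0.085, "delta_pos": [-0.049, 0, 0], "angular": [0, 0, 0]}, {"grip": 0.085, "delta_pos": [-0.049, 0, 0], "angular": [0, 0, 0]}])

```text
time: 8.75
eef_pos: [453.4, -176.8, 65.2]
ee_rot: [[-0.0, 0.913, -0.407], [0.0, -0.407, -0.913], [-1.0, -0.0, -0.0]]
wrist_force: [-0.4, -0.3, 0.4]
gripper_width: 85.1
```

```bash
python3 look.py scene s8 270 120 350 220 6;python3 -c "
from h import *
plan([453.5,-177,65.5],-24)
print(get_state()['wrist_force'],get_state()['gripper_width'])"
```

```text
t 8.8 pos [ 453.3 -176.7   65.1] delta_m [-0.0004  0.0003  0.0002] ang [-0.02 -0.    0.04]
[ 0.15599556 -0.15419517  0.13193123] 85.2055247686231
```

View pics/s8.png

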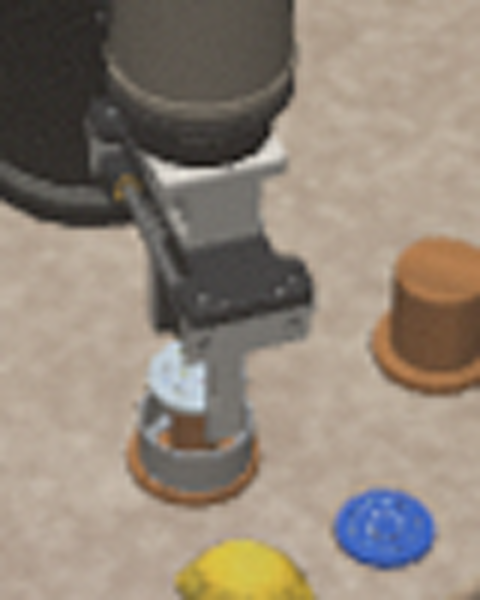

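Emit:
arm_command(moves=[{"grip": 0.05, "delta_pos": [0, 0, 0], "angular": [0, 0, 0]}, {"grip": 0.05, "delta_pos": [0, 0, 0], "angular": [0, 0, 0]}, {"grip": 0.05, "delta_pos": [0, 0, 0], "angular": [0, 0, 0]}, {"grip": 0.05, "delta_pos": [0, 0, 0], "angular": [0, 0, 0]}, {"grip": 0.05, "delta_pos": [0, 0, 0], "angular": [0, 0, 0]}, {"grip": 0.05, "delta_pos": [0, 0, 0], "angular": [0, 0, 0]}], squeeze=15)

```text
time: 9.55
eef_pos: [453.6, -176.8, 65.5]
ee_rot: [[0.0, 0.913, -0.407], [0.0, -0.407, -0.913], [-1.0, 0.0, -0.0]]
wrist_force: [0.6, 1.0, -0.1]
gripper_width: 55.2
```

Emit:
arm_command(moves=[{"grip": 0.05, "delta_pos": [-0.005, 0, 0], "angular": [0, 0, 0]}, {"grip": 0.05, "delta_pos": [-0.015, 0, 0], "angular": [0, 0, 0]}, {"grip": 0.05, "delta_pos": [-0.03, 0, 0], "angular": [0, 0, 0]}, {"grip": 0.05, "delta_pos": [-0.05, 0, 0], "angular": [0, 0, 0]}, {"grip": 0.05, "delta_pos": [-0.05, 0, 0], "angular": [0, 0, 0]}])

```text
time: 10.18
eef_pos: [454.7, -177.2, 117.4]
ee_rot: [[0.003, 0.913, -0.407], [-0.001, -0.407, -0.913], [-1.0, 0.003, -0.0]]
wrist_force: [0.2, -0.8, -0.8]
gripper_width: 55.2
```

```bash
python3 look.py scene s9 270 100 350 220 5;python3 -c "
from h import *
plan([468,310,115],-24)
print(get_state()['wrist_force'],get_state()['gripper_width'])"
```

```text
t 10.225 pos [ 454.  -177.1  116.4] delta_m [ 0.001  -0.1857 -0.4505] ang [-0.04  0.   -0.11]
[ 0.42124318 -0.61152498 -0.56061531] 55.754401682015605
```

View pics/s9.png

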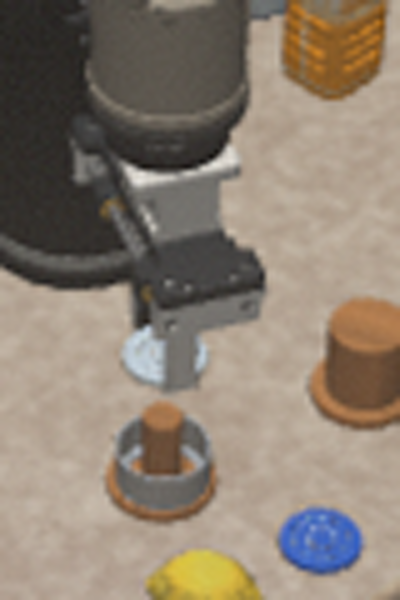

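Emit:
arm_command(moves=[{"grip": 0.05, "delta_pos": [-0.01, -0.012, -0.028], "angular": [0, 0, 0]}, {"grip": 0.05, "delta_pos": [-0.02, -0.028, -0.068], "angular": [0, 0, 0]}, {"grip": 0.05, "delta_pos": [-0.03, -0.046, -0.112], "angular": [0, 0, 0]}, {"grip": 0.05, "delta_pos": [-0.03, -0.064, -0.156], "angular": [0, 0, 0]}, {"grip": 0.05, "delta_pos": [-0.03, -0.082, -0.2], "angular": [0, 0, 0]}, {"grip": 0.05, "delta_pos": [-0.03, -0.1, -0.244], "angular": [0, 0, 0]}, {"grip": 0.05, "delta_pos": [-0.03, -0.118, -0.288], "angular": [0, 0, 0]}, {"grip": 0.05, "delta_pos": [-0.03, -0.137, -0.332], "angular": [0, 0, 0]}, {"grip": 0.05, "delta_pos": [-0.03, -0.155, -0.376], "angular": [0, 0, 0]}, {"grip": 0.05, "delta_pos": [-0.03, -0.171, -0.414], "angular": [0, 0, 0]}, {"grip": 0.05, "delta_pos": [-0.03, -0.18, -0.438], "angular": [0, 0, 0]}, {"grip": 0.05, "delta_pos": [-0.03, -0.186, -0.45], "angular": [0, 0, 0]}])

```text
time: 11.72
eef_pos: [466.3, 311.1, 144.8]
ee_rot: [[-0.001, 0.914, -0.406], [0.0, -0.406, -0.914], [-1.0, -0.001, 0.0]]
wrist_force: [1.8, 0.0, -0.1]
gripper_width: 55.2
```

```bash
python3 look.py top t10 50 120 370 270 2;python3 look.py scene s10 100 120 330 320 3;python3 -c "
from h import *
plan([468,310,30],-24)
print(get_state()['wrist_force'],get_state()['gripper_width'])"
```

```text
t 11.825 pos [466.3 310.7 145.1] delta_m [ 0.1151  0.0019 -0.    ] ang [0.05 0.01 0.05]
[-0.35070336 -0.30009249 -1.66629658] 55.02481167896228
```

View pics/s10.png

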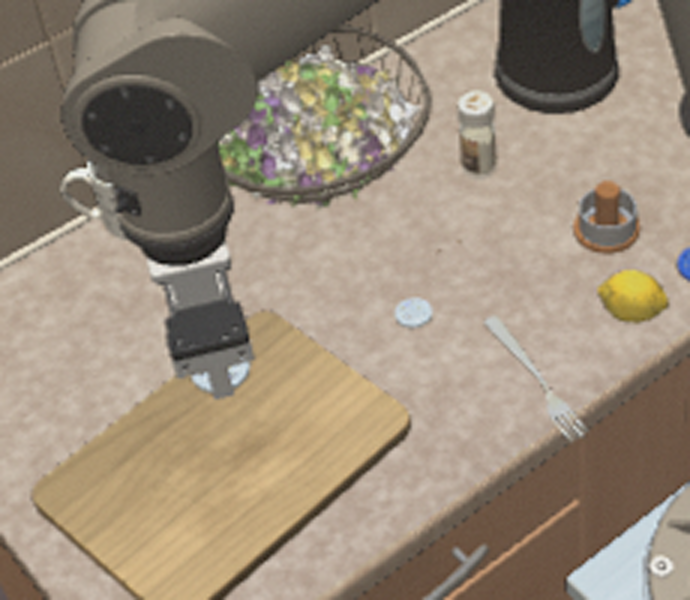

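View pics/t10.png

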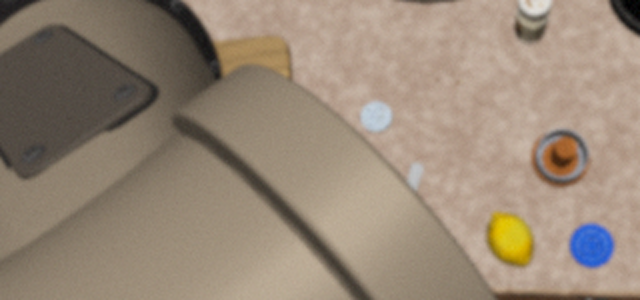

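Emit:
arm_command(moves=[{"grip": 0.05, "delta_pos": [0.02, 0, 0], "angular": [0, 0, 0]}, {"grip": 0.05, "delta_pos": [0.05, 0, 0], "angular": [0, 0, 0]}, {"grip": 0.05, "delta_pos": [0.08, 0, 0], "angular": [0, 0, 0]}, {"grip": 0.05, "delta_pos": [0.1, 0, 0], "angular": [0, 0, 0]}, {"grip": 0.05, "delta_pos": [0.111, 0, 0], "angular": [0, 0, 0]}, {"grip": 0.05, "delta_pos": [0.116, 0, 0], "angular": [0, 0, 0]}, {"grip": 0.05, "delta_pos": [0.118, 0, 0], "angular": [0, 0, 0]}, {"grip": 0.05, "delta_pos": [0.118, 0, 0], "angular": [0, 0, 0]}])

```text
time: 12.82
eef_pos: [467.2, 310.1, 28.0]
ee_rot: [[0.001, 0.913, -0.407], [0.0, -0.407, -0.913], [-1.0, 0.001, -0.001]]
wrist_force: [0.2, 0.7, -1.6]
gripper_width: 55.5
```

Emit:
arm_command(moves=[{"grip": 0.05, "delta_pos": [0.002, 0, 0], "angular": [0, 0, 0]}, {"grip": 0.05, "delta_pos": [0.0035, 0, 0], "angular": [0, 0, 0]}, {"grip": 0.05, "delta_pos": [0.0045, 0, 0], "angular": [0, 0, 0]}, {"grip": 0.05, "delta_pos": [0.0045, 0, 0], "angular": [0, 0, 0]}])

```text
time: 13.32
eef_pos: [466.9, 309.9, 23.0]
ee_rot: [[-0.0, 0.913, -0.407], [0.0, -0.407, -0.913], [-1.0, -0.0, -0.0]]
wrist_force: [-0.6, -0.2, -0.4]
gripper_width: 55.4
```

Emit:
arm_command(moves=[{"grip": 0.05, "delta_pos": [0.0005, 0, 0], "angular": [0, 0, 0]}, {"grip": 0.05, "delta_pos": [0.001, 0, 0], "angular": [0, 0, 0]}, {"grip": 0.05, "delta_pos": [0.001, 0, 0], "angular": [0, 0, 0]}])

```text
time: 13.7
eef_pos: [466.9, 309.9, 22.0]
ee_rot: [[0.0, 0.913, -0.407], [0.0, -0.407, -0.913], [-1.0, -0.0, -0.0]]
wrist_force: [0.9, 0.5, -0.2]
gripper_width: 55.4
```

Emit:
arm_command(moves=[{"grip": 0.06, "delta_pos": [0, 0, 0], "angular": [0, 0, 0]}, {"grip": 0.075, "delta_pos": [0, 0, 0], "angular": [0, 0, 0]}, {"grip": 0.09, "delta_pos": [0, 0, 0], "angular": [0, 0, 0]}, {"grip": 0.09, "delta_pos": [0, 0, 0], "angular": [0, 0, 0]}, {"grip": 0.09, "delta_pos": [-0.02, 0, 0], "angular": [0, 0, 0]}, {"grip": 0.09, "delta_pos": [-0.06, 0, 0], "angular": [0, 0, 0]}, {"grip": 0.09, "delta_pos": [-0.12, 0, 0], "angular": [0, 0, 0]}, {"grip": 0.09, "delta_pos": [-0.16, 0, 0], "angular": [0, 0, 0]}, {"grip": 0.09, "delta_pos": [-0.16, 0, 0], "angular": [0, 0, 0]}, {"grip": 0.09, "delta_pos": [-0.16, 0, 0], "angular": [0, 0, 0]}])

```text
time: 14.95
eef_pos: [466.7, 309.6, 182.3]
ee_rot: [[0.0, 0.913, -0.407], [-0.0, -0.407, -0.913], [-1.0, 0.0, -0.0]]
wrist_force: [0.1, -0.0, -0.3]
gripper_width: 89.8
```

```bash
python3 look.py scene s11 100 120 330 320 3;python3 -c "
from h import *
d=np.load('s11.npz')['d'];X=cloud('scene',d)
u,v=proj('scene',[467,310,28]).round().astype(int);print(u,v,X[v-2:v+3,u-4:u+5:2,2].round(0))
print(get_state()['eef_pos'],get_state()['wrist_force'],get_state()['gripper_width'])"
```

```text
180 267 [[32. 33. 28. 29. 29.]
 [32. 32. 25. 23. 25.]
 [29. 30. 28. 30. 29.]
 [25. 29. 29. 29. 30.]
 [29. 31. 26. 30. 26.]]
[466.49018621 309.52268046 181.6622949 ] [ 0.2125833  -0.46132403  0.36374288] 90.0889706576675
```

View pics/s11.png

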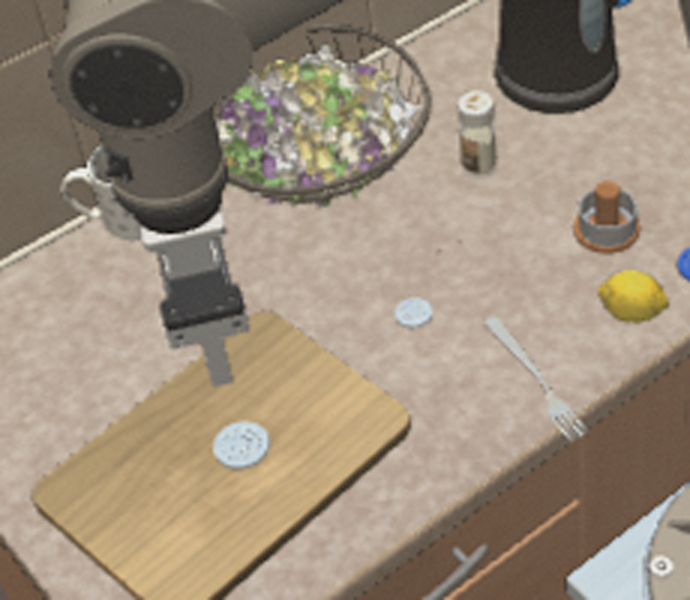

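The base lies flat on the board at crop (240,444), with its top at about 28 mm. The ring stands level on the stand's foot at crop (607,220). The gripper is clear of everything.

```bash
python3 -c "
from station import *
print(hand_in())"
```

```text
the job is handed in; nothing more can be done
None
```

The job is done and handed in at about 15 s. I gripped the tin with its base inside and lowered it over the thin-post stand until the ring touched the foot (about 17 N). I then took the base off the post from above and let it go with the fingertips about level with the board. I felt no contact before letting go, so it may have dropped up to about 1 mm.

The last picture shows the base lying flat near the middle of the board, with its top measuring about 28 mm as expected. The ring is on the stand's foot with the post bare, and the gripper is clear of everything. The two cameras disagreed by about 3 mm in y on absolute positions, but agreed within 1 mm on the distance from tin to stand, which I used for the fit. No check failed.

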